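Crimp a sample vial, then hold the loupe in focus over its cap

ROBOT

A 6-joint arm with a two-finger parallel gripper is mounted at the origin on the work surface. World frame = base frame: x ahead of the robot, y to its left, z up, the work surface at z = 0. Lengths are in m, angles in rad, forces in N, time in s.
With the tool pointing down it reaches from about 0.4 to 0.825 m from the base axis. Payload 7 kg.
Tool frame: the origin (TCP) lies at the centre of the arm's flange, where the gripper is bolted on; the fingertips stand 178 mm ahead of it and the grasp point (between the pads) lies ahead of it (tcp_to_grasp is the z of the grasp point in the tool frame, in m); z points along the fingers, x is the direction in which the jaws open and shut, and the axes are right-handed (so a half turn about z gives the same grasp; the last joint's range is limited). The gripper opens to 88 mm and grips with 3 to 60 N. Pads are 19 mm wide; open, the fingers measure 130 mm over their backs; the gripper's body (78 mm by 193 mm) begins 47 mm behind the grasp point.
Start: joints at [-0.829, 0.359, 0.012, 0, -1.224, -0.288], TCP at [0.296, -0.607, 0.405] pointing down, gripper open.
Joint ranges: [-3.07, 3.07], [-1.43, 2.12], [-1.02, 1.25], [-3.03, 1.67], [-3.05, -0], [-3.03, 3.03]. Speed limits (rad/s): [2.39, 2.39, 3.01, 3.14, 3.14, 3.14].

INTERFACE

Orientations are given as [roll, pitch, yaw] about the fixed x, y, z axes, in that order (R = Rz(yaw) Ry(pitch) Rx(roll)).
In Python, from station import get_state, grab_frame, job_done, tcp_to_grasp gives the robot as it stands.
- The arm moves only by the tool drive_tool, never from a script. Its argument "moves" is a list of rows, each a list of 7 numbers: the shift along the tool's x, y, z in mm, then the turn, a rotation vector about the tool's x, y, z in degrees, then the closure, from -1 (fully open) to 1 (shut), so that 0 is half open. In form: [[dx, dy, dz, ax, ay, az, claw], ...]. A call has 1 to 12 rows; each row is the pose to reach, as a shift and turn from the pose commanded when the call began, along the tool's axes at that moment; what a row does not reach only later rows make up. A row lasts 1/8 s, in which the tool goes at most 62.5 mm and 10.7 degrees, less where a joint would pass 70% of its speed; a pose out of reach is approached as far as the arm can. A call with a gripper value outside its range is refused whole. The fingers move at their own pace and stop on an object; "grip_force" is the grip in N (left out, the last holds). Time passes only in rows, so rows that repeat a pose let the fingers close. It gives the time, the measured TCP pose, the force and the opening at its end, in the units of the state.
- get_state(): the state, without advancing time (a new reading comes with each control period).
- grab_frame(name): name is "scene" or "top"; returns a dict with "img" (384x512x3 uint8, red, green, blue), "range_z" (384x512 float32, m along the optical axis (not along the pixel's ray), 0 where there is no reading), "fovy" (degrees; the focal length in pixels is half the picture's height over the tangent of half this angle, whatever the lens; pixels are square), "cx", "cy" (the principal point, pixels), "rvec" (rotation vector, rad) and "tvec" (3), from world to camera coordinates, as OpenCV has them. Camera axes: x right, y down, z forward; pixel columns grow to the right and rows downward; lengths in m; the calibration is good to about 2 mm. A picture is of the moment at which its call begins.
- job_done(): hands the job in, once; it reports no verdict.
The state is a dict: "t": time; "q": joint angles; "qd": joint speeds; "joint_efforts": joint torques, N m; "eef_pos": TCP position; "ee_rot": TCP orientation; "force": force on the tool from outside, world axes, zero at the start; "moment": the same for the moment, N m; "width": finger opening in m.
Only numpy, scipy, OpenCV 4.12 (cv2) and the standard library are available. Lean on these libraries where they do the work, as an engineer would, in place of code of your own. Each camera call takes 0.05 s, during which the arm holds its last target. There are 200 camera calls.

TASK

Pull the crimper's sprung lever down to its stop to crimp the cap of the vial standing in it, then ease the lever slowly back up to rest without letting it spring back. Then pick up the loupe by its handle and hold it level over the vial's cap, the lens centred on the cap and at the height of the pointer on the focus post, and finish still holding it there, steady and touching nothing else. Do not shift the pointer, and leave the beaker, the vial rack and the spatula where they are.

Things in the scene. Friction and masses are not known exactly. Their poses are not given: they have to be found in the camera images.
- crimper: Fixed bench crimper: grey base 180 x 150 x 14 mm, white tower 60 mm across, 59 mm high, with a capped vial fixed in it. Origin on the table under the vial. x points from the vial to the focus post, y to the lever's side; the lever's arm reaches out to -x. Lever cheek 103 mm high at x 20, y 47 mm. Small steel jaws round the cap rise 11 mm, to 81 mm, as the lever goes down.
- cap_top (a point): Centre of the top of the vial's aluminium cap, 21 mm across, 85 mm above the table.
- lever_bar (a point): Centre of the lever's black cross bar, a round bar 16 mm thick and 54 mm long, lying along the crimper's y axis, at the end of the lever's arm (12 mm thick steel rod). At rest about 163 mm above the table, at the stop about 54 mm. Can be pushed down from above or pinched from above.
- lever_pivot (a point): Centre of the lever's horizontal pivot, 95 mm above the table; the bar moves on an arc of 160 mm radius about it, in the crimper's x-z plane, from 0.44 rad above level (rest) to 0.26 rad below level (stop).
- lever (a joint): Lever angle in rad: 0 at rest (up), grows as the bar goes down, stop at 0.70. A spring pushes it back up: about 2 N at the bar at rest, 8.5 N at the stop; let go, it snaps back.
- focus_mark (a point): Tip (mid thickness) of the pointer marking the focal height: flat aluminium blade 3 mm thick, 6 mm wide, jutting from an 18 mm collar towards the vial's side, about 40 mm from the vial's axis. The collar sits 145 to 175 mm above the table, held by friction (6 N), on the focus post: an 8 mm steel rod, 200 mm high, at crimper x 68, y 15 mm.
- loupe: Loupe lying flat and loose: black straight handle 113 mm long, 14 mm wide, 18 mm high, with a round aluminium lens frame (54 mm across, 14 mm high) at its end; about 90 g. Origin on the underside, 90 mm from the lens centre, a good place to grip; centre of mass about 25 mm from there towards the lens. x points along the handle to the lens, z up.
- loupe_lens (a point): Centre of the loupe's lens, 42 mm across: 90 mm along the loupe's x from its origin and 7 mm above its underside.
- spatula: Bystander: flat spatula with a wooden handle and a narrow steel blade, 190 mm long, lying on the table on the other side of the crimper from the loupe. Origin on its underside, x along it towards the blade.
- beaker: Bystander: glass beaker 68 mm across, 90 mm high, origin at the centre of its underside.
- vial_rack: Bystander: white rack 70 x 160 mm with ten capped vials, 72 mm high, origin at the centre of its underside.
Not all that is in view belongs to the job. Of the things that look like the loupe, take the one that is farthest to the robot's left at the start.

How it is judged:
On the way, in this order (a step that is already met when the one before it is completed fails the run):
1. the lever is pulled down to its stop (past 0.66 of 0.70 rad) (value of joint lever above 0.66 rad), for 0.2 s.
2. the lever is back up at rest (below 0.06 rad) (value of joint lever below 0.06 rad), for 0.2 s.
At the end, for the whole second after the job is handed in: The gripper holds the loupe still, touching nothing else: lens centre within 10 mm of the cap's axis and within 6 mm of the pointer's height, loupe within 0.12 rad of level, slower than 20 mm/s; the lever is at rest (below 0.06 rad) (horizontal distance between loupe_lens and cap_top below 0.01 m and z of loupe_lens in the frame of focus_mark between -0.006 and 0.006 m and angle between loupe's own z axis and vertical below 0.12 rad and linear speed of loupe below 0.02 m/s and contact force between the fingers and loupe above 0.5 N and contact force between loupe and crimper below 0.05 N and value of joint lever below 0.06 rad); the arm keeps its last pose, push and grip.
It fails at once if the lever springs back (faster than 1.5 rad/s upward) (velocity of joint lever below -1.5 rad/s).
It fails at once if the pointer is shifted by more than 4 mm (distance of focus_mark from where it was at the start of the episode above 0.004 m).
It fails at once if the beaker is moved by more than 30 mm (distance of beaker from where it was at the start of the episode above 0.03 m).
It fails at once if the vial rack is moved by more than 30 mm (distance of vial_rack from where it was at the start of the episode above 0.03 m).
It fails at once if the spatula is moved by more than 30 mm (distance of spatula from where it was at the start of the episode above 0.03 m).
It also fails if it takes over 64 s, if anything falls off the work surface, if the arm or the gripper's body presses on something with over 40 N, if the wrist force passes 120 N, or if a joint passes its speed limit or range.

## Working session

There is one attempt and no reset: what is moved stays moved. The work goes in short steps, Python scripts to look and compute and a tool call to move; the robot and the scene stay as the last step left them, time stands still between calls to the robot, and variables do not carry over. Pictures are saved under pics/ and viewed, about 8 in all and at most 12, crops included, and the job is handed in when it is done.

Besides the shell and the picture viewer there is one more tool, called after "Request:" as name(argument=value, ...) on one line, values as JSON. drive_tool: Moves the arm, as the interface text tells. Its arguments: {"type":"object","properties":{"moves":{"type":"array"},"grip_force":{"type":"number"}},"required":["moves"]}

```bash
mkdir -p pics; ls
cat > h.py <<'E'
import numpy as np, cv2
from station import *
def cam(name):
    f=grab_frame(name); return f
def cloud(f):
    h,w=f["range_z"].shape; F=h/2/np.tan(np.radians(f["fovy"])/2)
    v,u=np.mgrid[:h,:w]; z=f["range_z"]
    P=np.stack([(u-f["cx"])/F*z,(v-f["cy"])/F*z,z],-1)
    R=cv2.Rodrigues(np.array(f["rvec"],float))[0]
    W=(P-np.array(f["tvec"]).ravel())@R; W[z<=0]=np.nan
    return W
def proj(f,p):
    h,w=f["range_z"].shape; F=h/2/np.tan(np.radians(f["fovy"])/2)
    R=cv2.Rodrigues(np.array(f["rvec"],float))[0]
    c=np.atleast_2d(p)@R.T+np.array(f["tvec"]).ravel()
    return np.c_[c[:,0]/c[:,2]*F+f["cx"],c[:,1]/c[:,2]*F+f["cy"]]
def save(img,n): cv2.imwrite("pics/"+n,img[...,::-1])
E
python3 - <<'E'
from h import *
ims=[]
for n in("scene","top"):
    f=cam(n); np.save(n+"0.npy",f,allow_pickle=True); print(n,f["fovy"],f["cx"],f["cy"],-cv2.Rodrigues(np.array(f["rvec"]))[0].T@np.array(f["tvec"]).ravel())
    save(cv2.resize(f["img"],(800,600),interpolation=cv2.INTER_CUBIC),n+"0.png")
s=get_state(); print(s,tcp_to_grasp)
E
```

```text
pics
scene 50.735564261131934 259.8546073696421 196.80010408267526 [ 1.33623654 -0.05256918  1.01923331]
top 47.43597045755455 243.60597685728916 189.97236087501187 [ 0.41208864 -0.05043679  1.41995839]
{'t': 0.1, 'q': array([-8.28903210e-01,  3.59321339e-01,  1.11641917e-02, -2.96255448e-04,
       -1.22413867e+00, -2.88109415e-01]), 'qd': array([ 0.00123339, -0.00115878,  0.00228159,  0.00148968,  0.00076897,
       -0.00047945]), 'joint_efforts': array([ 3.30653693e-04, -5.84162736e+01,  2.93750149e+01,  7.01539278e+00,
        1.01778569e-02, -7.90610056e-05]), 'eef_pos': array([ 0.29582416, -0.6065301 ,  0.40382044]), 'ee_rot': array([-3.14143359e+00, -1.51682850e-03,  2.02447904e+00]), 'force': array([ 0.53187877,  0.53837411, -0.83613598]), 'moment': array([ 0.0332462 , -0.01502461, -0.04080141]), 'width': 0.08744051777249155} 0.1593
```

View pics/scene0.png

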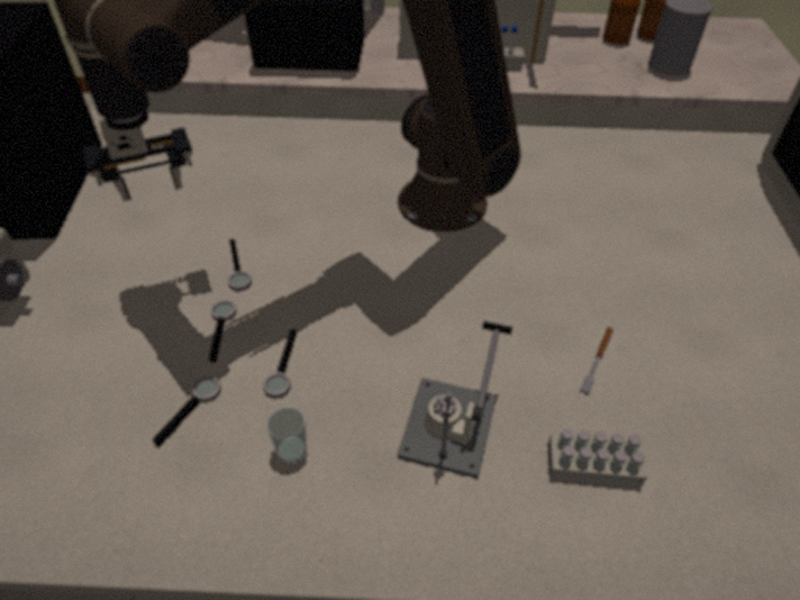

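View pics/top0.png

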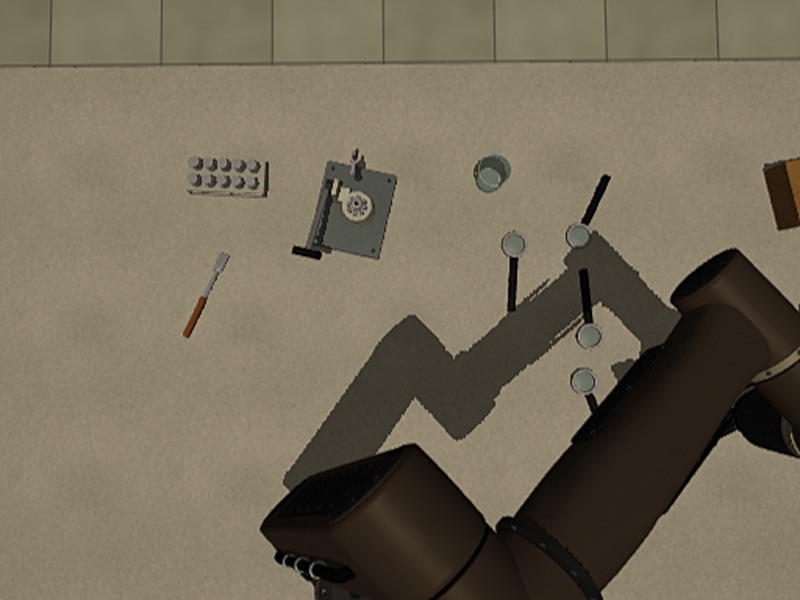

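The scene picture shows four loupe-like things (800x600 px): A (280,360), B (217,330), C (190,410) and D (237,265). In the top picture they are at A (513,270), B (585,300), C (590,210) and D (587,390). Image left in "top" is +y, so the one farthest to the robot's left is A, next to the beaker. The crimper is at (355,205) in top with its bar at (307,252). The rack is at (228,177) and the spatula at (207,295).

Run:
```python
from h import *
f=np.load("top0.npy",allow_pickle=True).item(); W=cloud(f); img=f["img"]
s=.64
def reg(u0,u1,v0,v1): 
    sl=np.s_[int(v0*s):int(v1*s),int(u0*s):int(u1*s)]
    return W[sl].reshape(-1,3),img[sl].reshape(-1,3).astype(int)
# loupe A
P,C=reg(485,540,222,320)
m=(P[:,2]>.006); Q=P[m]; print("loupeA n",m.sum(),Q.min(0),Q.max(0),np.median(Q[:,2]))
fr=Q[(Q[:,2]<.0165)]
dark=C[m].sum(1)<120
H=Q[dark]; c=H.mean(0); u=np.linalg.svd(H[:,:2]-c[:2])[2][0]; L=Q[~dark]
print("handle c",c,"dir",u,np.ptp((H[:,:2]-c[:2])@u),"len; lens",(L.min(0)+L.max(0))/2,L.mean(0),np.ptp(L,axis=0))
# crimper
P,C=reg(285,405,140,270)
for a,b in((.008,.02),(.055,.064),(.075,.09),(.09,.11),(.14,.18),(.18,.22)):
    Q=P[(P[:,2]>a)&(P[:,2]<b)]
    if len(Q): print(a,b,len(Q),Q.mean(0),Q.min(0),Q.max(0))
B=P[(P[:,2]>.008)&(P[:,2]<.02)][:,:2].astype(np.float32); print("base",cv2.minAreaRect(B))
P,C=reg(285,325,240,265); Q=P[(P[:,2]>.13)]; print("bar",len(Q),Q.mean(0),cv2.minAreaRect(Q[:,:2].astype(np.float32)))
P,C=reg(470,515,150,200);Q=P[P[:,2]>.02]; print("beaker",Q.min(0),Q.max(0))
P,C=reg(170,235,240,345);Q=P[P[:,2]>.004]; print("spat",Q.min(0),Q.max(0))
P,C=reg(170,275,145,200);Q=P[P[:,2]>.02]; print("rack",Q.min(0),Q.max(0))
g=np.load("scene0.npy",allow_pickle=True).item()
i2=cv2.resize(f["img"][85:175,180:265],(425*1,450),interpolation=cv2.INTER_CUBIC)
i3=cv2.resize(g["img"][200:315,250:335],(333,450),interpolation=cv2.INTER_CUBIC)
save(np.hstack([i2,i3]),"crimp.png")
```

```text
loupeA n 380 [ 0.45761943 -0.36995196  0.00600467] [ 0.65679072 -0.26593368  0.02427523] 0.013218724267039513
handle c [ 0.5267907  -0.31589608  0.01644054] dir [-0.99829089  0.05844049] 0.12969307769609284 len; lens [ 0.55720507 -0.31794282  0.01380169] [ 0.60577907 -0.32116589  0.01087418] [0.19917129 0.10401828 0.01559403]
0.008 0.02 1714 [0.68205796 0.00649283 0.01339921] [ 0.56480044 -0.07771444  0.00800709] [0.79168184 0.15463202 0.0199169 ]
0.055 0.064 162 [0.68558513 0.00410785 0.05909139] [ 0.65593537 -0.02602023  0.05513443] [0.75201137 0.04615236 0.06398432]
0.075 0.09 48 [0.6914276  0.0092406  0.08275819] [ 0.67187665 -0.00762041  0.07501825] [0.75381987 0.0514652  0.08966622]
0.09 0.11 89 [0.71441693 0.04862855 0.10284437] [6.75639549e-01 5.15725955e-04 9.01197543e-02] [0.75187019 0.06742765 0.10977885]
0.14 0.18 218 [0.62338373 0.0699067  0.16139412] [ 0.56493541 -0.00509561  0.14005316] [0.77275238 0.1169629  0.17872043]
0.18 0.22 11 [0.75337349 0.0019853  0.19632496] [ 0.75032884 -0.00084101  0.18693266] [0.75771238 0.00543323 0.2035322 ]
base ((0.6810795068740845, 0.03584950417280197), (0.22322851419448853, 0.23288199305534363), 2.34187388420105)
bar 129 [0.58004648 0.09016596 0.16657022] ((0.5864232182502747, 0.08903667330741882), (0.053738851100206375, 0.03453930839896202), 76.05692291259766)
beaker [ 0.71616424 -0.30509606  0.02014534] [ 0.78320945 -0.23911083  0.09675334]
spat [0.41043686 0.26229846 0.00402995] [0.62626525 0.39461736 0.01653571]
rack [0.71591641 0.19061963 0.02030043] [0.79337826 0.35421341 0.07881202]
```

View pics/crimp.png

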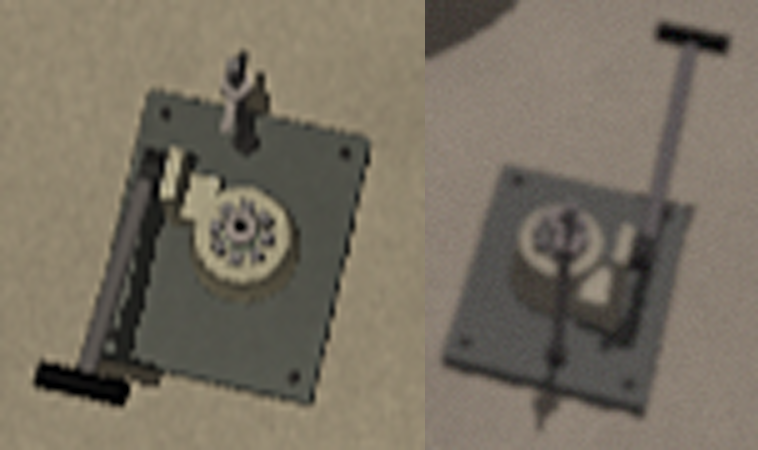

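```bash
cat >> h.py <<'E'
def ray(f,px,z):
    h,w=f["range_z"].shape; F=h/2/np.tan(np.radians(f["fovy"])/2)
    R=cv2.Rodrigues(np.array(f["rvec"],float))[0]; C=-R.T@np.array(f["tvec"]).ravel()
    px=np.atleast_2d(px); d=np.c_[(px[:,0]-f["cx"])/F,(px[:,1]-f["cy"])/F,np.ones(len(px))]@R
    return C+d*((z-C[2])/d[:,2])[:,None]
E
python3 - <<'E'
from h import *
f=np.load("top0.npy",allow_pickle=True).item(); g=np.load("scene0.npy",allow_pickle=True).item()
t=lambda a:np.array(a)/5+[180,85]-.4
u=lambda a:np.array(a)/(333/85)+[250,200]-.4   # scene crop, minus 425 offset
print("base corners top",ray(f,t([(148,90),(372,135),(313,403)]),.014))
print("base corners scene",ray(g,u([(503-425,165),(690-425,206),(640-425,412),(445-425,362)]),.014))
print("cap top",ray(f,t([(242,228)]),.083)," bar ends top",ray(f,t([(35,377),(130,388)]),.165)," bar ends scene",ray(g,u([(656-425,34),(730-425,45)]),.163))
W=cloud(f); 
for v in range(93,116): print(v,[ "%3d,%3d,%3d"%tuple(1000*W[v,c]) for c in range(223,233)])
G=cloud(g); sl=G[200:315,285:300].reshape(-1,3); sl=sl[(sl[:,2]>.12)&(sl[:,0]>.65)&(abs(sl[:,1])<.03)]; print(np.round(sl[np.argsort(sl[:,0])]*1000).astype(int).tolist())
E
```

```text
base corners top [[ 0.78822518  0.06504835  0.014     ]
 [ 0.75724075 -0.08100393  0.014     ]
 [ 0.58178901 -0.04131329  0.014     ]]
base corners scene [[ 0.58112097 -0.04052824  0.014     ]
 [ 0.61324305  0.10466691  0.014     ]
 [ 0.78999642  0.05992275  0.014     ]
 [ 0.75739532 -0.07759944  0.014     ]]
cap top [[0.68265166 0.00140298 0.083     ]]  bar ends top [[0.57990972 0.11837532 0.165     ]
 [0.57308881 0.06342612 0.165     ]]  bar ends scene [[0.56994293 0.065339   0.163     ]
 [0.57779321 0.11811817 0.163     ]]
93 ['824, 20, -3', '823, 17,  0', '822, 13,  4', '823, 10,  0', '823,  7,  0', '824,  4, -3', '822,  0,  3', '823, -2,  0', '825, -5, -5', '822, -9,  2']
94 ['820, 20, -1', '821, 17, -3', '819, 13,  2', '820, 10, -2', '821,  7, -3', '819,  3,  2', '820,  0,  0', '820, -2, -1', '818, -6,  5', '820, -9,  0']
95 ['818, 20, -5', '816, 17,  0', '817, 14, -2', '817, 10, -2', '816,  7,  1', '770, -2,161', '772, -4,154', '817, -2, -3', '818, -5, -4', '816, -9,  2']
96 ['814, 20, -2', '812, 17,  2', '811, 13,  7', '757,  2,199', '757,  0,197', '768, -2,160', '813,  0, -1', '813, -2,  0', '812, -5,  4', '812, -9,  2']
97 ['810, 20,  0', '811, 17, -5', '755,  5,195', '754,  2,198', '753,  0,201', '765, -2,158', '810,  0, -1', '811, -2, -5', '809, -5,  1', '808, -9,  5']Traceback (most recent call last):
  File "<stdin>", line 9, in <module>
ValueError: cannot convert float NaN to integer
```

Run:
```python
from h import *
f=np.load("top0.npy",allow_pickle=True).item(); g=np.load("scene0.npy",allow_pickle=True).item()
for n,F in(("top",f),("scene",g)):
    W=np.nan_to_num(cloud(F).reshape(-1,3),nan=-1)
    c,s=np.cos(-.22),np.sin(-.22); D=W-[.6827,.0014,0]; L=np.c_[c*D[:,0]+s*D[:,1],-s*D[:,0]+c*D[:,1],D[:,2]]
    m=(L[:,2]>.125)&(L[:,0]>0.0)&(L[:,0]<.1)&(abs(L[:,1])<.05)
    Q=L[m]; print(n); print(np.round(Q[np.argsort(Q[:,0])]*1000).astype(int).tolist())
    m=(W[:,2]>.005)&(W[:,2]<.03)&(W[:,0]>.44)&(W[:,0]<.64)&(W[:,1]>-.352)&(W[:,1]<-.24)
    C=F["img"].reshape(-1,3)[m].astype(int).sum(1); Q=W[m]; H=Q[C<130]; Q2=Q[C>=130]
    print(len(Q),"H",H.min(0),H.max(0),H.mean(0)); 
    Q2=Q2[Q2[:,0]>.54]; print("lens",Q2.min(0),Q2.max(0),Q2.mean(0),cv2.minEnclosingCircle(Q2[:,:2].astype(np.float32)))
    fit=np.polyfit(H[:,0],H[:,1],1); print(fit,np.polyval(fit,.59))
```

```text
top
[[42, 18, 156], [43, 15, 156], [45, 16, 160], [46, 19, 153], [49, 17, 154], [49, 14, 157], [52, 18, 153], [53, 15, 154], [55, 18, 155], [56, 15, 152], [57, 15, 161], [57, 19, 157], [60, 19, 158], [60, 16, 159], [62, 10, 158], [62, 14, 153], [63, 20, 158], [63, 14, 162], [64, 17, 156], [64, 23, 160], [65, 11, 158], [65, 20, 162], [65, 8, 160], [65, 17, 162], [65, 17, 172], [66, 16, 128], [66, 15, 204], [66, 23, 165], [66, 19, 189], [66, 14, 171], [66, 11, 162], [66, 19, 199], [66, 16, 190], [67, 14, 159], [67, 17, 177], [67, 14, 179], [68, 13, 198], [68, 21, 160], [68, 14, 187], [68, 9, 158], [69, 9, 165], [69, 12, 162], [70, 13, 202], [70, 16, 198], [70, 20, 195], [70, 24, 160], [71, 21, 161], [72, 12, 164], [73, 17, 199], [73, 10, 161], [74, 14, 198], [76, 14, 159], [77, 11, 156], [79, 14, 160], [82, 15, 159], [84, 15, 161], [87, 16, 161], [89, 14, 155]]
420 H [ 0.47324887 -0.32478768  0.00511859] [ 0.60398745 -0.29741378  0.02427523] [ 0.52675598 -0.31579923  0.01623819]
lens [ 0.54563564 -0.34971853  0.00500749] [ 0.63689566 -0.24180717  0.0215987 ] [ 0.60735411 -0.31751507  0
[... 1105 characters left out ...]
7, 182], [71, 18, 165], [71, 19, 153], [71, 8, 162], [72, 8, 153], [72, 18, 158], [72, 16, 157], [72, 13, 165], [73, 13, 161], [73, 13, 157], [73, 16, 163], [73, 8, 160], [75, 11, 163], [75, 16, 157], [76, 11, 160], [76, 12, 156], [77, 14, 159], [81, 15, 160], [81, 12, 160], [81, 13, 156], [82, 15, 157], [83, 16, 155], [84, 13, 155], [84, 11, 155]]
403 H [ 0.46811549 -0.3244136   0.00726003] [ 0.58033445 -0.30849857  0.02405584] [ 0.5249612  -0.31567408  0.01749332]
lens [ 0.54046383 -0.35008036  0.00501348] [ 0.63881068 -0.25304465  0.02211105] [ 0.60246831 -0.32284387  0.01151645] ((0.593258261680603, -0.30075860023498535), 0.06293060630559921)
[-0.06035317 -0.28399101] -0.3195993770570315
```

```bash
cat >> h.py <<'E'
from scipy.spatial.transform import Rotation as Ro
YAW=-.22; V=np.array([.6827,.0014])
def c2w(x,y,z): 
    c,s=np.cos(YAW),np.sin(YAW); return np.array([V[0]+c*x-s*y,V[1]+s*x+c*y,z])
def bar(th):  # TCP pose when closed fingertips touch bar top at lever angle th (0 rest)
    a=.44-th; return c2w(.02-.16*np.cos(a),.064,.095+.16*np.sin(a)+.008+.178)
def delta(p,yaw):
    s=get_state(); R=Ro.from_euler("xyz",s["ee_rot"]); T=Ro.from_euler("xyz",[np.pi,0,yaw])
    return np.round(R.inv().apply(np.array(p)-s["eef_pos"])*1000,1),np.round((R.inv()*T).as_rotvec(degrees=True),1)
E
python3 - <<'E'
from h import *
p=bar(0)+[0,0,.03]; print(p,delta(p,YAW+np.pi/2))
z=[]
for n in("top","scene"):
  for i in range(8):
    W=np.nan_to_num(cloud(cam(n)).reshape(-1,3),nan=-1); c,s=np.cos(-.22),np.sin(-.22); D=W-[.6827,.0014,0]; L=np.c_[c*D[:,0]+s*D[:,1],-s*D[:,0]+c*D[:,1],D[:,2]]
    Q=L[(L[:,2]>.125)&(L[:,0]>.035)&(L[:,0]<.057)&(abs(L[:,1]-.016)<.01)]; z+=list(Q[:,2])
    if i==7: print(n,len(z),np.mean(z),np.median(z)); z=[]
E
```

```text
[0.57491347 0.09108382 0.37915031] (array([504.7, 556.6,  25.3]), array([-0. , -0.1, 38.6]))
top 82 0.15639779845727628 0.15665622091361814
scene 40 0.1570994323791263 0.1570533543744954
```

Request:
drive_tool(moves=[[40, 45, 0, 0, 0, 4, 1], [80, 90, 0, 0, 0, 8, 1], [120, 135, 0, 0, 0, 12, 1], [160, 180, 0, 0, 0, 16, 1], [200, 225, 0, 0, 0, 20, 1], [240, 270, 0, 0, 0, 24, 1], [280, 315, 0, 0, 0, 28, 1], [320, 360, 0, 0, 0, 32, 1], [360, 400, 0, 0, 0, 36, 1], [400, 440, 0, 0, 0, 38.6, 1], [440, 485, 0, 0, 0, 38.6, 1], [470, 520, 5, 0, 0, 38.6, 1]], grip_force=20)

```text
t: 2.4
eef_pos: [0.5578, 0.0461, 0.4003]
ee_rot: [3.14, -0.001, 1.352]
force: [0.7, -0.6, 0.3]
width: 0.0003
```

Run:
```python
from h import *
s=get_state();print(s["t"],s["eef_pos"],s["ee_rot"],s["width"],s["force"])
print(delta(bar(0)+[0,0,.03],YAW+np.pi/2))
```

```text
2.4 [0.55783545 0.04608149 0.4002788 ] [ 3.14017938e+00 -7.96903139e-04  1.35220911e+00] 0.0003319902072884597 [ 0.70629578 -0.59322559  0.33262609]
(array([47.6,  6.9, 21.2]), array([ 0.1, -0. ,  0.1]))
```

Request:
drive_tool(moves=[[25, 3, 8, 0, 0, 0, 1], [47, 7, 14, 0, 0, 0, 1], [47, 7, 20, 0, 0, 0, 1], [47, 7, 20, 0, 0, 0, 1], [47, 7, 20, 0, 0, 0, 1]])

```text
t: 3.02
eef_pos: [0.5742, 0.0872, 0.38]
ee_rot: [3.141, -0.0, 1.35]
force: [-0.2, -0.4, 0.3]
width: 0.0007
```

Run:
```python
from h import *
s=get_state();print(s["eef_pos"],s["force"])
b0=bar(0)
for t in(0,.1,.2,.3,.4,.5,.6,.7): print(t,delta(bar(t),YAW+np.pi/2)[0])
g=cam("scene"); f=cam("top")
i2=cv2.resize(f["img"][95:185,170:255],(378,400),interpolation=cv2.INTER_CUBIC)
i3=cv2.resize(g["img"][150:250,270:355],(340,400),interpolation=cv2.INTER_CUBIC)
save(np.hstack([i2,i3]),"bar.png")
```

```text
[0.57415559 0.08716806 0.37999896] [-0.22546029 -0.36720314  0.34028131]
0 [ 4.  -0.1 30.8]
0.1 [ 4.  -6.2 45.6]
0.2 [  4.  -10.8  61. ]
0.3 [  4.  -13.8  76.7]
0.4 [  4.  -15.3  92.6]
0.5 [  4.  -15.1 108.6]
0.6 [  4.  -13.3 124.5]
0.7 [  4.  -10.  140.1]
```

View pics/bar.png

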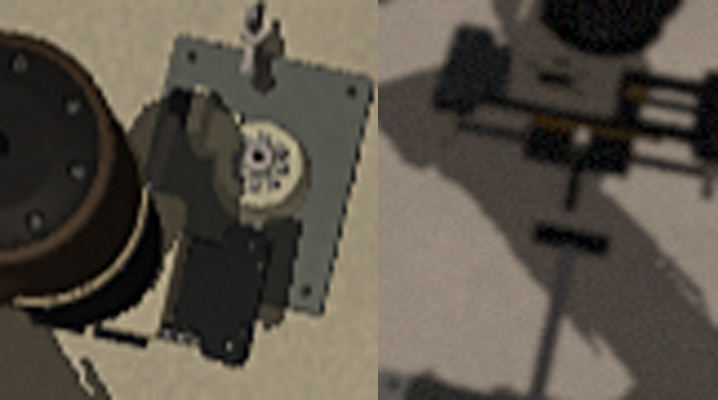

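The closed fingers, at (575,185) in the crop, stand right above the bar at (572,238), so I press down along the arc.

Request:
drive_tool(moves=[[4, 0, 15, 0, 0, 0, 1], [4, 0, 30, 0, 0, 0, 1], [4, -4, 38, 0, 0, 0, 1], [4, -6, 46, 0, 0, 0, 1], [4, -9, 54, 0, 0, 0, 1], [4, -11, 61, 0, 0, 0, 1], [4, -13, 69, 0, 0, 0, 1], [4, -14, 77, 0, 0, 0, 1], [4, -15, 85, 0, 0, 0, 1], [4, -15, 93, 0, 0, 0, 1], [4, -15, 93, 0, 0, 0, 1]])

```text
t: 4.5
eef_pos: [0.5605, 0.0953, 0.286]
ee_rot: [-3.141, 0.0, 1.351]
force: [-2.9, 1.2, 5.4]
width: 0.0005
```

Run:
```python
from h import *
s=get_state();print(s["t"],s["eef_pos"],s["force"])
for t in(.4,.5,.6,.66,.7): print(t,delta(bar(t),YAW+np.pi/2)[0])
g=cam("scene")
save(cv2.resize(g["img"][150:270,260:360],(500,600),interpolation=cv2.INTER_CUBIC),"mid.png")
```

```text
4.5 [0.56047564 0.09528807 0.28600346] [-2.94544339  1.22037016  5.39142539]
0.4 [-1.  -0.1 -1.4]
0.5 [-0.9  0.1 14.6]
0.6 [-0.9  1.8 30.5]
0.66 [-0.9  3.6 39.9]
0.7 [-0.9  5.2 46.1]
```

Request:
drive_tool(moves=[[-1, 0, 8, 0, 0, 0, 1], [-1, 0, 15, 0, 0, 0, 1], [-1, 1, 23, 0, 0, 0, 1], [-1, 2, 31, 0, 0, 0, 1], [-1, 3, 36, 0, 0, 0, 1], [-1, 4, 41, 0, 0, 0, 1], [-1, 5, 44, 0, 0, 0, 1], [-1, 5, 44, 0, 0, 0, 1]])

```text
t: 5.55
eef_pos: [0.5651, 0.0935, 0.2427]
ee_rot: [-3.141, -0.0, 1.351]
force: [-4.8, 2.8, 6.0]
width: 0.0005
```

Run:
```python
from h import *
s=get_state();print(s["t"],s["eef_pos"],s["force"])
for t in(.5,.6,.66,.7): print(t,delta(bar(t),YAW+np.pi/2)[0])
g=cam("scene")
save(cv2.resize(g["img"][150:310,240:360],(450,600),interpolation=cv2.INTER_CUBIC),"low.png")
```

```text
5.55 [0.56509823 0.09345573 0.24269131] [-4.76823315  2.75033091  5.9671563 ]
0.5 [ -0.2  -4.9 -28.7]
0.6 [ -0.2  -3.1 -12.8]
0.66 [-0.2 -1.3 -3.4]
0.7 [-0.2  0.2  2.8]
```

View pics/low.png

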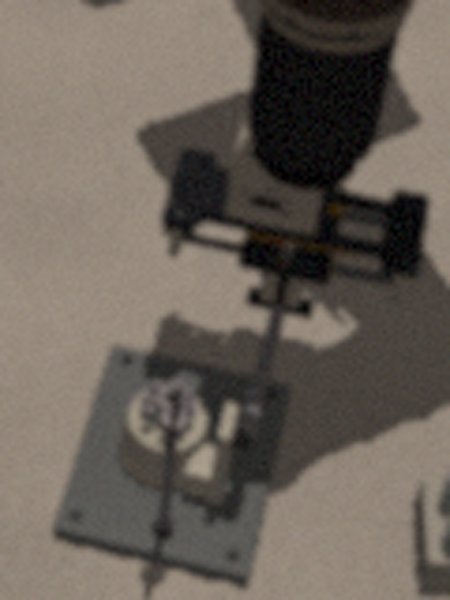

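Request:
drive_tool(moves=[[0, 0, 2, 0, 0, 0, 1], [0, 0, 3, 0, 0, 0, 1], [0, 0, 4, 0, 0, 0, 1], [0, 0, 4, 0, 0, 0, 1], [0, 0, 4, 0, 0, 0, 1]])

```text
t: 6.22
eef_pos: [0.5654, 0.0934, 0.2398]
ee_rot: [3.14, -0.001, 1.351]
force: [-5.2, 1.8, 10.4]
width: 0.0003
```

Run:
```python
from h import *
s=get_state();print(s["t"],s["eef_pos"],s["force"])
g=cam("scene"); W=np.nan_to_num(cloud(g).reshape(-1,3),nan=-1); c,sn=np.cos(YAW),np.sin(YAW); D=W-[*V,0]; L=np.c_[c*D[:,0]+sn*D[:,1],-sn*D[:,0]+c*D[:,1],D[:,2]]
# lever rod profile
q=L[(abs(L[:,1]-.064)<.008)&(L[:,0]<-.02)&(L[:,0]>-.16)&(L[:,2]>.03)&(L[:,2]<.2)]
for x in np.arange(-.16,-.02,.01):
    k=q[(q[:,0]>=x)&(q[:,0]<x+.01)]
    if len(k): print(round(x,3),np.round(np.sort(k[:,2])*1000).astype(int))
k=q[(q[:,0]>-.11)&(q[:,0]<-.03)&(q[:,2]<.1)]; print(np.polyfit(k[:,0]-.02,k[:,2],1))
```

```text
6.225 [0.56542186 0.09335373 0.2397718 ] [-5.20679486  1.75194046 10.39977627]
-0.15 [110 110]
-0.14 [ 57  58  71  80  80 108]
-0.13 [ 56  58  59  60  61  63  63  63  63  66  67  69  69  70  71  71  71  74
  75  77  77  79  79  80  80  82  83  84  84  86  87  87  88  89  89  91
  94  94  97  98  98  98  99 101 101 102 102 105 107 107 108 111]
-0.12 [ 64  64  65  66  66  66  67 140 144 149 151 153 154 154 154 155 155 156
 156 162 162 163 165 165 165 166 166 167 167 169 169 170 171 172 172 173
 175 176 176 176 176 178 178 179 180 180 180 181 182 183 183 183 183 185
 185 186 186 187 187 188 189 190 192 192 193 193 194 194 195 196 198 199
 199]
-0.11 [ 65  65  65  66  66  67  68  68  69  70 143 143 143 143 147 149 150 150
 151 151 152 152 153 153 153 158 163 176 177 179]
-0.1 [ 68  68  70  71  71  71  72  73 133 134 135 138 139 140 144 144 144 148
 150 151 151 152 153]
-0.09 [67 69 72 73 73 75 75 76 78]
-0.08 [72 73 74 74 75 75 76 77]
-0.07 [77 78 79 79 80 80 81 81 81 81 81]
-0.06 [79 79 81 81 82 82 82 82]
-0.05 [80 81 83 83 84 86 86 87 88]
-0.04 [84 84 84 84 86 87 88 88 88 88 88]
-0.03 [82 87 88 88 88 88 89 89 89 89 89 90]
[0.27905935 0.10215212]
```

Request:
drive_tool(moves=[[0, 0, 1, 0, 0, 0, 1], [0, 0, 1, 0, 0, 0, 1], [0, 0, 1, 0, 0, 0, 1], [0, 0, -2, 0, 0, 0, 1], [0, -1, -6, 0, 0, 0, 1], [0, -2, -11, 0, 0, 0, 1], [0, -3, -16, 0, 0, 0, 1], [0, -4, -21, 0, 0, 0, 1], [0, -4, -26, 0, 0, 0, 1], [0, -5, -31, 0, 0, 0, 1], [0, -5, -36, 0, 0, 0, 1], [0, -5, -41, 0, 0, 0, 1]])

```text
t: 7.78
eef_pos: [0.561, 0.0944, 0.2805]
ee_rot: [3.14, -0.001, 1.351]
force: [2.7, -0.8, 3.2]
width: 0.0005
```

Run:
```python
from h import *
s=get_state();print(s["t"],s["eef_pos"],s["force"])
for t in(.5,.4,.3,.2,.1,0): print(t,delta(bar(t),YAW+np.pi/2)[0])
```

```text
7.775 [0.56101208 0.09443752 0.28047222] [ 2.70834097 -0.84875718  3.23480948]
0.5 [-0.2 -0.7  9.1]
0.4 [-0.2 -0.8 -6.9]
0.3 [ -0.2   0.7 -22.9]
0.2 [ -0.2   3.7 -38.6]
0.1 [ -0.2   8.3 -53.9]
0 [ -0.2  14.4 -68.7]
```

Request:
drive_tool(moves=[[0, -1, -5, 0, 0, 0, 1], [0, -1, -10, 0, 0, 0, 1], [0, 0, -15, 0, 0, 0, 1], [0, 1, -21, 0, 0, 0, 1], [0, 1, -26, 0, 0, 0, 1], [0, 2, -31, 0, 0, 0, 1], [0, 4, -37, 0, 0, 0, 1], [0, 5, -42, 0, 0, 0, 1], [0, 6, -47, 0, 0, 0, 1], [0, 8, -52, 0, 0, 0, 1], [0, 10, -57, 0, 0, 0, 1], [0, 12, -62, 0, 0, 0, 1]])

```text
t: 9.28
eef_pos: [0.572, 0.0915, 0.3418]
ee_rot: [-3.141, 0.0, 1.351]
force: [-0.2, -1.3, 1.2]
width: 0.0006
```

Request:
drive_tool(moves=[[0, 1, -4, 0, 0, 0, 1], [0, 2, -8, 0, 0, 0, 1], [0, 2, -12, 0, 0, 0, 1], [0, 2, -16, 0, 0, 0, 1], [0, 2, -20, 0, 0, 0, 1], [0, 2, -40, 0, 0, 0, 1]])

```text
t: 10.02
eef_pos: [0.5736, 0.0911, 0.3809]
ee_rot: [-3.139, 0.001, 1.351]
force: [-0.1, 0.6, 1.1]
width: 0.0004
```

Run:
```python
from h import *
s=get_state();print(s["t"],s["eef_pos"],s["force"],s["width"])
L0=np.array([.610,-.3205]); d=np.array([1,-.059]); d/=np.linalg.norm(d); o=L0-.09*d; print("origin",o)
yaw=np.arctan2(d[1],d[0])+np.pi/2
print(delta([*o,.30],yaw), delta([*o,.180],yaw))
g=cam("scene"); save(cv2.resize(g["img"][130:310,150:360],(700,600),interpolation=cv2.INTER_CUBIC),"up.png")
```

```text
10.025 [0.57356117 0.09110292 0.38088387] [-0.06319859  0.61094772  1.09345262] 0.00035143217302489773
origin [ 0.52015624 -0.31519922]
(array([-408. ,   36.8,   81.4]), array([-0.1,  0.1, -9.2])) (array([-407.9,   37. ,  201.4]), array([-0.1,  0.1, -9.2]))
```

View pics/up.png

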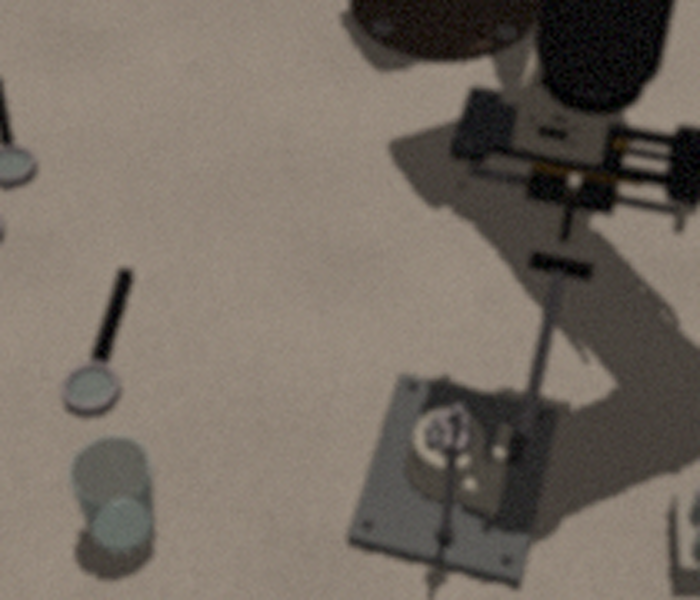

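The lever is back at rest, with its bar at (560,265) as before. Loupe A lies undisturbed with its lens at (91,389) and its handle end at (126,270), left of the others, so it remains my choice. I move above its handle.

Request:
drive_tool(moves=[[-40, 4, 0, 0, 0, -1, -0.4], [-90, 8, 0, 0, 0, -2, -0.4], [-140, 12, 0, 0, 0, -3, -0.4], [-190, 17, 10, 0, 0, -4, -0.4], [-240, 22, 25, 0, 0, -5, -0.4], [-290, 26, 40, 0, 0, -6, -0.4], [-340, 31, 60, 0, 0, -8, -0.4], [-380, 35, 75, 0, 0, -9, -0.4], [-408, 37, 90, 0, 0, -9.2, -0.4], [-408, 37, 110, 0, 0, -9.2, -0.4], [-408, 37, 130, 0, 0, -9.2, -0.4], [-408, 37, 130, 0, 0, -9.2, -0.4]], grip_force=40)

```text
t: 11.58
eef_pos: [0.5205, -0.315, 0.2502]
ee_rot: [-3.139, -0.001, 1.511]
force: [-0.2, 0.7, 0.0]
width: 0.0614
```

Run:
```python
from h import *
s=get_state();print(s["t"],s["eef_pos"],s["ee_rot"],s["force"],s["width"])
g=cam("scene")
a=lambda p:np.array(p)*.3+[150,130]-.35
print("lens",ray(g,a([(91,389)]),.010),"hend",ray(g,a([(126,270)]),.016),"cap",ray(g,a([(447,428)]),.08))
d=np.array([1,-.059]); d/=np.linalg.norm(d); print(delta([.5202,-.3152,.180],np.arctan2(d[1],d[0])+np.pi/2))
save(cv2.resize(g["img"][150:270,140:240],(500,600),interpolation=cv2.INTER_CUBIC),"hov.png")
```

```text
11.575 [ 0.52047713 -0.31500005  0.25022809] [-3.13852301e+00 -7.18817399e-04  1.51099745e+00] [-0.24749049  0.73408686  0.00558326] 0.06143383142962492
lens [[ 0.60980972 -0.32277617  0.01      ]] hend [[ 0.4693595  -0.31278248  0.016     ]] cap [[ 6.85295921e-01 -2.79931050e-04  8.00000000e-02]]
(array([-0.2, -0.7, 71.4]), array([-0.1, -0. , -0. ]))
```

View pics/hov.png

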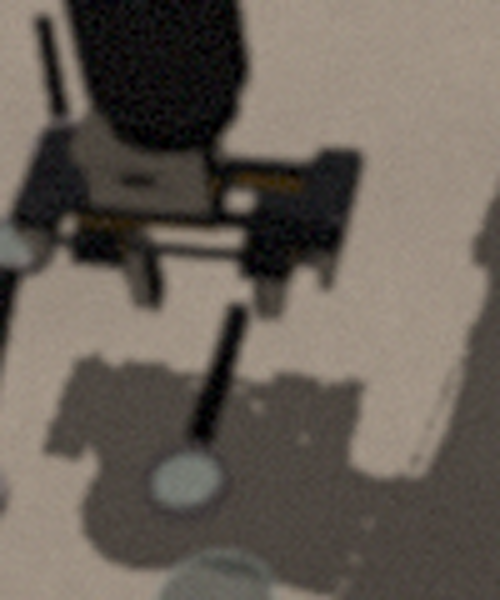

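Fingers at (145,285) and (268,295) straddle the handle at (225,350), so I descend and close.

Request:
drive_tool(moves=[[0, 0, 25, 0, 0, -0.3, -0.4], [0, 0, 45, 0, 0, -0.3, -0.4], [0, 0, 60, 0, 0, -0.3, -0.4], [0, 0, 68, 0, 0, -0.3, -0.4], [0, 0, 70, 0, 0, -0.3, -0.4], [0, 0, 70, 0, 0, -0.3, 1], [0, 0, 70, 0, 0, -0.3, 1], [0, 0, 70, 0, 0, -0.3, 1], [0, 0, 70, 0, 0, -0.3, 1], [0, 0, 70, 0, 0, -0.3, 1], [0, 0, 70, 0, 0, -0.3, 1]], grip_force=40)

```text
t: 13.0
eef_pos: [0.5211, -0.3151, 0.1818]
ee_rot: [3.141, 0.0, 1.517]
force: [-0.3, -0.9, 0.8]
width: 0.0135
```

Request:
drive_tool(moves=[[0, 0, -3, 0, 0, 0, 1], [0, 0, -20, 0, 0, 0, 1], [0, 0, -50, 0, 0, 0, 1], [0, 0, -100, 0, 0, 0, 1], [0, 0, -150, 0, 0, 0, 1], [0, 0, -200, 0, 0, 0, 1], [0, 0, -200, 0, 0, 0, 1], [0, 0, -200, 0, 0, 0, 1]])

```text
t: 14.0
eef_pos: [0.5206, -0.3148, 0.3822]
ee_rot: [3.141, -0.0, 1.516]
force: [0.1, -0.0, -1.7]
width: 0.0135
```

```bash
cat > loupe.py <<'E'
from h import *
s=get_state();print(s["t"],s["eef_pos"],s["ee_rot"],s["force"],s["width"])
R=Ro.from_euler("xyz",s["ee_rot"]); out=[]
# expected lens in the tool frame: y axis is minus/plus handle; print points in tool frame
A=[]
for n in("scene","top"):
  for i in range(4):
    f=cam(n); W=cloud(f).reshape(-1,3); T=R.inv().apply(np.nan_to_num(W,nan=9)-s["eef_pos"])
    m=(abs(T[:,0])<.04)&(abs(T[:,1])<.15)&(T[:,2]>.14)&(T[:,2]<.2); A.append(np.c_[T[m],f["img"].reshape(-1,3)[m].astype(int).sum(1)])
  B=np.vstack(A); A=[]
  if not len(B): continue
  for y in np.arange(-.15,.15,.01):
    k=B[(B[:,1]>=y)&(B[:,1]<y+.01)]
    if len(k)>3: print(n,"y %.2f"%y,len(k),"x %.1f..%.1f"%tuple(1000*np.percentile(k[:,0],[3,97])),"z med %.1f"%(1000*np.median(k[:,2])),"y %.1f %.1f"%tuple(1000*np.percentile(k[:,1],[1,99])))
  save(f["img"],n+"_l%d.png"%int(s["t"]*10))
E
python3 loupe.py
```

```text
14.0 [ 0.52055731 -0.3148113   0.38222929] [ 3.14079477e+00 -3.50712505e-04  1.51649023e+00] [ 0.07875754 -0.01661997 -1.69848335] 0.013461515550254535
scene y -0.02 27 x -8.8..21.4 z med 165.4 y -18.7 -10.2
scene y -0.01 92 x -8.7..23.1 z med 161.6 y -9.7 -0.1
scene y 0.00 434 x -24.0..22.0 z med 158.9 y 0.4 10.0
scene y 0.01 133 x -22.0..20.6 z med 163.2 y 10.0 19.6
scene y 0.02 67 x -6.9..6.0 z med 164.5 y 20.1 29.8
scene y 0.03 77 x -7.6..6.0 z med 165.3 y 30.2 39.7
scene y 0.04 71 x -8.2..5.8 z med 164.8 y 40.2 49.8
scene y 0.05 87 x -7.6..5.7 z med 165.8 y 50.1 59.6
scene y 0.06 173 x -18.2..12.3 z med 170.5 y 60.5 69.9
scene y 0.07 213 x -23.8..21.4 z med 172.8 y 70.1 79.9
scene y 0.08 222 x -26.6..24.3 z med 172.5 y 80.2 89.9
scene y 0.09 217 x -25.4..23.3 z med 172.9 y 90.1 99.9
scene y 0.10 223 x -22.2..19.6 z med 171.8 y 100.1 109.9
scene y 0.11 92 x -11.1..9.8 z med 173.4 y 110.1 114.4
top y -0.05 75 x -5.1..8.1 z med 166.1 y -48.2 -40.1
top y -0.04 90 x -5.1..8.2 z med 167.0 y -40.0 -31.1
```

```bash
cat >> h.py <<'E'
CAP=np.array([.684,.0006]); OFF=np.array([-.001,.0885,.1752]); YT=YAW+np.pi/4+np.pi/2
def hold(z): return np.array([*CAP,z])-Ro.from_euler("xyz",[np.pi,0,YT]).apply(OFF)
E
python3 -c "
from h import *
print(hold(.23),delta(hold(.23),YT),delta(hold(.1552),YT))"
```

```text
[ 0.60873703 -0.04596968  0.4052    ] (array([273.4,  72.9, -24.2]), array([ -0.1,  -0. , -35.5])) (array([273.4,  73. ,  50.6]), array([ -0.1,  -0. , -35.5]))
```

Request:
drive_tool(moves=[[10, 3, -8, 0, 0, -2, 1], [35, 9, -16, 0, 0, -5, 1], [65, 17, -24, 0, 0, -9, 1], [95, 25, -24, 0, 0, -13, 1], [125, 33, -24, 0, 0, -17, 1], [155, 41, -24, 0, 0, -21, 1], [185, 49, -24, 0, 0, -25, 1], [215, 57, -24, 0, 0, -29, 1], [240, 64, -24, 0, 0, -32, 1], [260, 69, -24, 0, 0, -34.5, 1], [273, 73, -24, 0, 0, -35.5, 1], [273, 73, -24, 0, 0, -35.5, 1]])

```text
t: 15.9
eef_pos: [0.609, -0.0457, 0.4056]
ee_rot: [-3.141, -0.0, 2.137]
force: [-0.1, -0.3, -0.9]
width: 0.0137
```

```bash
python3 loupe.py
python3 - <<'E'
from h import *
print(delta(hold(.23),YT),delta(hold(.1552),YT))
f=cam("top");g=cam("scene")
i2=cv2.resize(f["img"][75:175,175:275],(400,400),interpolation=cv2.INTER_CUBIC)
i3=cv2.resize(g["img"][195:295,235:335],(400,400),interpolation=cv2.INTER_CUBIC)
save(np.hstack([i2,i3]),"over.png")
E
```

```text
15.9 [ 0.60898746 -0.04566481  0.40563317] [-3.14145342e+00 -6.46586829e-06  2.13730921e+00] [-0.11796618 -0.29920072 -0.89096365] 0.013655163735122638
scene y -0.02 23 x -24.1..6.7 z med 163.3 y -13.5 -10.2
scene y -0.01 87 x -26.1..7.2 z med 162.4 y -9.4 -0.1
scene y 0.00 470 x -24.5..21.5 z med 159.0 y 0.2 9.9
scene y 0.01 109 x -20.2..16.4 z med 164.3 y 10.0 19.8
scene y 0.02 91 x -8.9..4.7 z med 164.9 y 20.4 30.0
scene y 0.03 93 x -9.1..4.3 z med 164.4 y 30.1 39.9
scene y 0.04 93 x -9.0..3.4 z med 164.5 y 40.1 49.9
scene y 0.05 106 x -9.2..5.5 z med 164.9 y 50.1 59.7
scene y 0.06 212 x -19.4..14.9 z med 169.2 y 60.1 69.9
scene y 0.07 247 x -26.2..20.2 z med 172.1 y 70.1 79.9
scene y 0.08 289 x -28.4..22.4 z med 172.0 y 80.1 89.7
scene y 0.09 273 x -27.6..20.3 z med 172.0 y 90.2 99.9
scene y 0.10 241 x -22.6..16.9 z med 170.4 y 100.2 109.9
scene y 0.11 77 x -11.7..6.4 z med 172.5 y 110.1 113.2
top y -0.06 16 x -6.0..3.7 z med 174.2 y -51.0 -50.2
top y -0.05 81 x -8.2..5.3 z med 164.8 y -49.6 -40.2
top y -0.04 82 x -8.8..4.9 z med 164.6 y -39.9 -30.3
top y -0.03 42 x -8.0..1.6 z med 164.5 y -29.7 -22.6
(array([0.7, 0.6, 0.5]), array([ 0.,  0., -0.])) (array([ 0.7,  0.6, 75.3]), array([ 0.,  0., -0.]))
```

View pics/over.png

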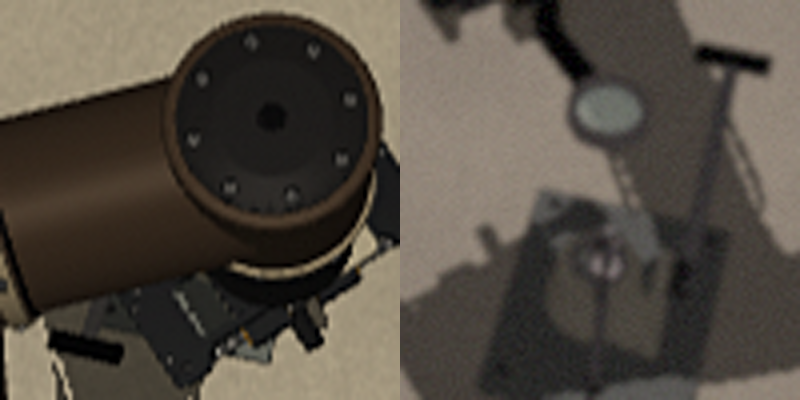

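```bash
cat > lens.py <<'E'
from h import *
s=get_state(); R=Ro.from_euler("xyz",s["ee_rot"]); M=0
for i in range(6):
    g=cam("scene"); T=R.inv().apply(np.nan_to_num(cloud(g).reshape(-1,3),nan=9)-s["eef_pos"])
    M=M+((abs(T[:,0])<.04)&(T[:,1]>.055)&(T[:,1]<.125)&(T[:,2]>.155)&(T[:,2]<.19))
m=(M>=3).astype(np.uint8).reshape(384,512)
m=cv2.morphologyEx(m,cv2.MORPH_OPEN,np.ones((7,7),np.uint8))
c=max(cv2.findContours(m,0,1)[0],key=cv2.contourArea); el=cv2.fitEllipse(c); print("ellipse",el)
zt=s["eef_pos"][2]-.1752+.003
L=ray(g,[el[0]],zt)[0]; print("lens world",L,"tool",1000*R.inv().apply(L-s["eef_pos"]),"err vs CAP mm",1000*(L[:2]-CAP))
print(delta(hold(.1552),YT))
E
python3 lens.py
python3 - <<'E'
from h import *
g=cam("scene"); print(ray(g,[(285.8,259.1)],.083))
# cap plane: bright points around expected cap in scene depth, z 78..92
A=[]
for i in range(6):
    W=cloud(cam("scene")).reshape(-1,3); A.append(W[(W[:,2]>.0815)&(W[:,2]<.09)&(np.hypot(W[:,0]-.684,W[:,1])<.02)])
A=np.vstack(A); print(len(A),A.mean(0),np.percentile(A,[3,97],axis=0))
E
```

```text
ellipse ((286.2731018066406, 222.0830078125), (18.759910583496094, 20.97869110107422), 117.18461608886719)
lens world [ 0.68252363 -0.00247367  0.23351025] tool [ -2.17742883  86.08236752 172.2008168 ] err vs CAP mm [-1.47637475 -3.07367406]
(array([ 0.3,  0.2, 75.3]), array([ 0., -0.,  0.]))
[[0.69059804 0.00523829 0.083     ]]
129 [ 0.68023743 -0.00313498  0.08523606] [[ 0.67084131 -0.00832662  0.08219023]
 [ 0.68993358  0.0028931   0.08863912]]
```

Run:
```python
from h import *
for n in("top0","scene0"):
    f=np.load(n+".npy",allow_pickle=True).item(); W=cloud(f).reshape(-1,3)
    for a,b,r in((.079,.091,.02),(.055,.064,.033)):
        A=W[(W[:,2]>a)&(W[:,2]<b)&(np.hypot(W[:,0]-.683,W[:,1])<r)]; print(n,a,len(A),A.mean(0),np.percentile(A,[3,97],axis=0).mean(0),np.ptp(A,axis=0))
    # base outline fit
    A=W[(W[:,2]>.009)&(W[:,2]<.019)&(W[:,0]>.56)&(W[:,0]<.81)&(W[:,1]>-.1)&(W[:,1]<.12)]; D=A[:,:2]-V; c,s=np.cos(YAW),np.sin(YAW); L=np.c_[c*D[:,0]+s*D[:,1],-s*D[:,0]+c*D[:,1]]; print("base in crimper frame",np.percentile(L,[1,99],axis=0)*1000)
```

```text
top0 0.079 35 [0.68384029 0.0026886  0.08379552] [0.68342224 0.00292115 0.08382524] [0.01863767 0.0155943  0.01097903]
top0 0.055 153 [0.68369801 0.00261595 0.0590697 ] [0.68440543 0.00379728 0.05927682] [0.05831559 0.05691351 0.00884989]
base in crimper frame [[-87.23988598 -62.04844069]
 [ 89.71267889  84.36684689]]
scene0 0.079 23 [ 0.68059024 -0.00337561  0.0850543 ] [ 0.67989161 -0.00354067  0.08527915] [0.0189678  0.01129646 0.00853536]
scene0 0.055 143 [6.86828061e-01 2.62762907e-04 5.93512922e-02] [0.6836969  0.00156377 0.05935503] [0.05706606 0.0569241  0.00860363]
base in crimper frame [[-89.84090523 -64.4362727 ]
 [ 87.7413537   82.96433031]]
```

Request:
drive_tool(moves=[[1.5, 1, 8, 0, 0, 0, 1], [1.5, 1, 20, 0, 0, 0, 1], [1.5, 1, 32, 0, 0, 0, 1], [1.5, 1, 44, 0, 0, 0, 1], [1.5, 1, 55, 0, 0, 0, 1], [1.5, 1, 64, 0, 0, 0, 1], [1.5, 1, 71, 0, 0, 0, 1], [1.5, 1, 75, 0, 0, 0, 1], [1.5, 1, 75, 0, 0, 0, 1], [1.5, 1, 75, 0, 0, 0, 1], [1.5, 1, 75, 0, 0, 0, 1], [1.5, 1, 75, 0, 0, 0, 1]])

```text
t: 18.55
eef_pos: [0.6088, -0.0446, 0.3309]
ee_rot: [3.141, 0.0, 2.136]
force: [-0.4, 0.5, -0.6]
width: 0.0138
```

```bash
python3 lens.py; python3 loupe.py | egrep "^[0-9]|y 0.0[2-5]|y 0.08|y -0.0[34]"
python3 - <<'E'
from h import *
A=[];B=[]
for i in range(6):
    g=cam("scene"); W=np.nan_to_num(cloud(g).reshape(-1,3),nan=-1); c,s=np.cos(-.22),np.sin(-.22); D=W-[.6827,.0014,0]; L=np.c_[c*D[:,0]+s*D[:,1],-s*D[:,0]+c*D[:,1],D[:,2]]
    A.append(L[(L[:,2]>.13)&(L[:,0]>.036)&(L[:,0]<.057)&(abs(L[:,1]-.016)<.01)]); B.append(L[(L[:,2]>.13)&(L[:,2]<.175)&(np.hypot(L[:,0],L[:,1])<.025)])
for x in(A,B): x=np.vstack(x); print(len(x),np.median(x,0),x.mean(0))
save(cv2.resize(g["img"][180:300,225:345],(600,600),interpolation=cv2.INTER_CUBIC),"final.png")
E
```

```text
ellipse ((285.40338134765625, 240.34625244140625), (17.965347290039062, 20.230058670043945), 106.50861358642578)
lens world [ 6.83203984e-01 -2.78390626e-04  1.58699264e-01] tool [ -2.41732931  86.50426195 172.23232919] err vs CAP mm [-0.79601563 -0.87839063]
(array([-1.1, -0.8,  0.3]), array([ 0., -0.,  0.]))
18.85 [ 0.60878891 -0.04458772  0.33066977] [ 3.14154688e+00 -2.05726241e-05  2.13627143e+00] [ 0.1346292   0.4606187  -0.77360413] 0.013779370404022292
scene y 0.02 87 x -8.1..5.3 z med 165.1 y 20.1 29.9
scene y 0.03 81 x -8.7..4.9 z med 163.7 y 30.1 39.8
scene y 0.04 89 x -8.4..5.0 z med 164.4 y 40.4 49.6
scene y 0.05 94 x -8.6..4.4 z med 165.2 y 50.4 59.7
scene y 0.08 262 x -28.0..22.7 z med 171.7 y 80.2 89.9
top y -0.04 66 x -7.1..5.9 z med 165.2 y -39.9 -30.4
top y -0.03 46 x -7.0..3.2 z med 164.0 y -29.9 -22.1
29 [0.04832565 0.01632032 0.15778954] [0.04599276 0.01633673 0.15755814]
1451 [-0.00138466  0.00048543  0.15903292] [-0.00104693  0.0003776   0.15939362]
```

View pics/final.png

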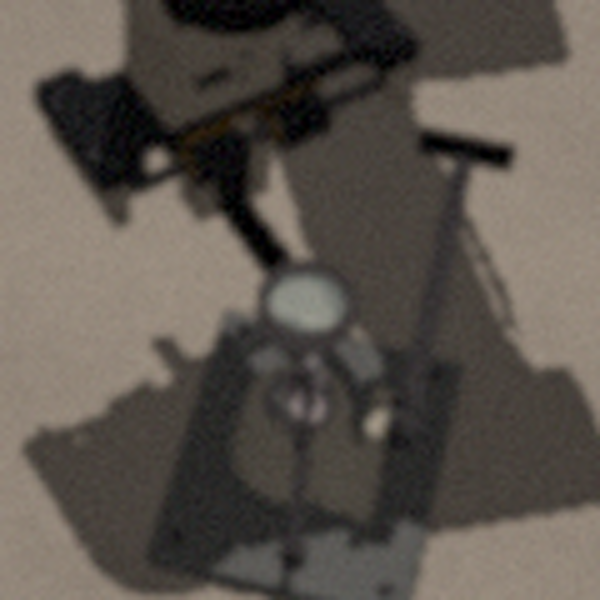

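The lens at (308,303) is level and clear of the pointer, whose blade runs from (300,365) up to it. The lever bar at (465,150) is at rest. I let it settle, then hand in.

Request:
drive_tool(moves=[[0, 0, 0, 0, 0, 0, 1], [0, 0, 0, 0, 0, 0, 1], [0, 0, 0, 0, 0, 0, 1], [0, 0, 0, 0, 0, 0, 1]])

```text
t: 20.05
eef_pos: [0.6088, -0.0446, 0.3306]
ee_rot: [-3.142, -0.0, 2.136]
force: [0.1, -0.3, -1.4]
width: 0.0139
```

```bash
python3 -c "
from h import *
s=get_state();print(s['t'],s['eef_pos'],s['force'],s['width'],abs(s['qd']).max());print(job_done())"
```

```text
20.05 [ 0.60878984 -0.04457975  0.33064735] [ 0.14353811 -0.29579098 -1.36872357] 0.013890397549094819 0.0014640335385350319
the job is handed in; nothing more can be done
None
```

The job is handed in at 20 s, with the arm still holding the loupe over the vial's cap; no verdict was reported.

- **Lever:** I pushed the bar down with closed fingertips. The rod's measured slope put the lever at about 0.71 rad, and the push force rose to 10.4 N there, so it was at its stop. I then eased it back up along its arc at about 0.25 rad/s, and the last picture shows the bar at rest.
- **Loupe:** I took the one farthest to the robot's left and gripped it by the handle at 40 N. The handle measured level to about 1 mm.
- **Lens position:** The lens centre is at about 0.155 m, against the pointer at about 0.1555 m. It is roughly 1–3 mm from the cap's axis.
- **Steadiness:** The arm was still, and the last picture shows the loupe clear of the pointer.

**Checks that disagreed:** The two cameras put the cap up to about 4–6 mm apart, and one cap pixel reading from the scene camera was about 8 mm off and I discarded it. I aimed at a blend of the remaining readings. I did not re-measure the beaker, rack and spatula at the end; the arm stayed well clear of them throughout.

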